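Load the jade blank into the sprung lift

TASK

Flip the toggle clamp on the fixture right over so that it stays open, take the jade blank out of the fixture and lay it flat, without dropping it, on the sprung platform of the tilted lift, between the rails and close above the lower fence. Then press the loaded platform down and keep it down until the orange catch has slid out over it and holds it, let go, and leave the other things on the bench where they are.

Things in the scene. Friction and masses are not known exactly. Their poses are not given: they have to be found in the camera images.
- blank: Green jade block 60 x 40 x 26 mm (x, y, z) with a pale stripe, cemented centrally on a steel plate 66 x 52 x 6 mm; 32 mm high in all, about 260 g. Origin: centre of the plate's underside, z up through the jade. Starts level in the fixture, pinned by the clamp's rubber foot. Grip the jade across its 40 mm (y); the plate juts out 6 mm below it. Turned half round about z it is equally good.
- fixture: Fixed steel base 200 x 100 x 12 mm (x, y, z), origin on the bench under its centre. Aluminium bed 70 x 60 mm under the blank, centre x = -45 mm, top 30 mm above the bench; a 40 mm wide stop, 36 mm high, with its inner face at x = -81. Red uprights for the clamp's pivot at x = 30 to 60, y = -21 to 21, 87 mm high.
- clamp_hinge (a point): Pivot of the toggle clamp, fixed; its axis is the fixture's y. At x = 45 mm, 75 mm above the bench, in the fixture's frame. Axes are the fixture's.
- clamp_ball (a point): Centre of the dark red ball, 30 mm across, on the end of the clamp's handle (12 mm rod), 105 mm from the pivot. With the clamp shut the handle leans 45 degrees from upright towards the fixture's -x, so the ball hangs over the blank, 149 mm above the bench.
- clamp (a joint): Toggle clamp angle, rad: about 0 shut (foot on the blank); grows as the ball is pushed up and over to the fixture's +x (about +y), to the stop at 2.0 (handle 70 degrees from upright towards +x, holding arm standing up clear of the blank). A spring pulls it shut up to dead centre at about 0.85 and beyond throws it open by itself in about a second. Takes about 4 N at the ball.
- lift: Fixed green steel box on a base 180 x 130 mm, origin on the bench, z up. Its top leans 26 degrees towards the lift's -x (its low side). Along the high edge a clear guard in a steel frame, 112 mm wide, stands square to the platform, 91 mm up-slope of seat, reaching 110 mm above the raised platform. It overhangs: an upright tool hits it, so come in along the platform's normal.
- seat (a point): Point on the platform's top, moving with it, where the centre of the blank's underside belongs (within 6 mm). x points up-slope (the blank's length goes along it), y across, z is the platform's normal. Platform 88 x 78 mm. Fence along the lower edge 8 mm high, inner face at x = -36 mm; side rails 5 mm high, inner faces at y = -30 and 30. x = 38 to 46 must stay free for the catch.
- platform (a joint): How far the platform is pressed in along its normal, m: 0 raised, sinks a few mm under the blank, 0.024 at the bottom stop. Spring 350 N/m: about 1.5 N to start, 10 N at the bottom. Held by the catch it rests near 0.020.
- catch_nose (a point): Top of the nose tip of the orange catch, 34 mm wide and 8 mm thick, behind the platform's upper edge and before the guard. Axes as seat.
- catch (a joint): Travel of the orange catch down-slope over the platform's upper edge, m: about 0 held back by the side of the platform, 0.008 fully out. A damped spring drives it: it starts by itself once the platform is pressed in more than 0.020, creeps out in about a second while the platform is kept down, and then stops it from rising. No need to touch it.
- paste_jar: Bystander: green screw jar, 56 mm across, 60 mm high. Origin under its centre.
- cabochon: Bystander: polished dark green domed stone, 54 mm across, 19 mm high. Origin under its centre.
- brush: Bystander: hand brush lying flat, handle to its -x.
- wrench: Bystander: steel wrench lying flat.
- oil_bottle: Bystander: yellow closed bottle, 54 mm across, 110 mm high. Origin under its centre.
Not all that is in view belongs to the job. What is shaped like the fixture but brown or purple is not meant.

How it is judged:
By the outcome, as a careful person would: the job done as asked, in the order asked, and still so for the second after the job is handed in, with the robot touching nothing.
It also fails if it takes over 61 s, if anything falls off the work surface, if the arm or the gripper's body presses on something with over 40 N, if the wrist force passes 120 N, or if a joint passes its speed limit or range.

ROBOT

A 6-joint arm with a two-finger parallel gripper is mounted at the origin on the work surface. World frame = base frame: x ahead of the robot, y to its left, z up, the work surface at z = 0. Lengths are in mm, angles in rad, forces in N, time in s.
With the tool pointing down it reaches from about 275 to 825 mm from the base axis. Payload 4.9 kg.
Tool frame: the origin (TCP) lies between the finger pads; the fingertips stand 22 mm ahead of it and the grasp point (between the pads) lies 3 mm ahead of it (manip.nose_length is the distance from the TCP to the fingertips, in mm); z points along the fingers, y is the line along which they close (so a half turn about z gives the same grasp; the last joint's range is limited). The gripper opens to 85 mm and grips with 20 to 120 N. Pads are 22 mm wide; open, the fingers measure 114 mm over their backs; the gripper's body (76 mm by 85 mm) begins 54 mm behind the grasp point. The pads swing forward as they close: fully open they stand 13 mm farther back than shut.
Start: joints at [0.989, 0.326, -0.193, 1.052, 0, 1.437], TCP at [238.138, 495.791, 219.381] pointing down, gripper open.
Joint ranges: [-2.65, 2.65], [-0.97, 1.79], [-1.3, 1.35], [-1.93, 2.1], [-1.47, 1.37], [-3.14, 3.14]. Speed limits (rad/s): [2.57, 2.57, 3.14, 3.14, 3.14, 3.14].

INTERFACE

Orientations are given as a 3x3 rotation matrix whose columns are the frame's x, y, z axes.
In Python, from bench import manip gives the robot as it stands. The module is installed in compiled form; this text tells all that it offers.
- The arm moves only by the shell command python3 -m inch 'ROWS' [FORCE]. ROWS is JSON, a list of rows, each a list of 7 numbers: the turn, a rotation vector about the tool's x, y, z in units of 6 degrees (1.0 is 6 degrees), then the shift along the tool's x, y, z in units of 40 mm (1.0 is 40 mm), then the finger opening in mm, from 0 to 85.4. A call has exactly 10 rows; each row is the pose to reach, as a shift and turn from the pose commanded when the call began, along the tool's axes at that moment; what a row does not reach only later rows make up. A row lasts 1/10 s, in which the tool goes at most 50 mm and 8.59 degrees, less where a joint would pass 70% of its speed; a pose out of reach is approached as far as the arm can. A call with a gripper value outside its range is refused whole. The fingers move at their own pace and stop on an object; FORCE is the grip in N (left out, the last holds). Time passes only in rows, so rows that repeat a pose let the fingers close, or fill a call up. It gives the time, the measured TCP pose, the force, the opening and the grip force at its end, in the units of the state.
- manip.read_state(): the state, without advancing time (a new reading comes with each control period).
- manip.capture(name): name is "side" or "top"; returns (picture, depth): 480x640x3 uint8, red, green, blue; 480x640 float32, mm along the optical axis (not along the pixel's ray), 0 where there is no reading.
- manip.camera_params(name): a dict with "intrinsics" (3x3 intrinsics, pixels), "eye" and "rotation" of the camera in the world. Camera axes: x right, y down, z forward; pixel columns grow to the right and rows downward; lengths in mm; the calibration is good to about 2 mm. A picture is of the moment at which its call begins. camera_params takes no time and is no camera call.
- manip.job_done(): hands the job in; it is judged then, once.
The state is a dict: "time_s": time; "q": joint angles; "joint_velocities": joint speeds; "tau": joint torques, N m; "tool_pos": TCP position; "tcp_rot": TCP orientation; "wrist_force": force on the tool from outside, world axes, zero at the start; "moment": the same for the moment, N m; "width": finger opening in mm; "grasp_force": force on a finger pad.
Only numpy, scipy, OpenCV 4.12 (cv2) and the standard library are available. Lean on these libraries where they do the work, as an engineer would, in place of code of your own. Each camera call takes 0.05 s, during which the arm holds its last target. There are 200 camera calls.

## Working session

There is one attempt and no reset: what is moved stays moved. The work goes in short steps, Python scripts to look and compute and a shell command to move; the robot and the scene stay as the last step left them, time stands still between calls to the robot, and variables do not carry over. Pictures are saved under pics/ and viewed, at most 10 in all, crops included, and the job is handed in when it is done.

```bash
mkdir -p pics
cat > h.py <<'E'
import numpy as np, cv2
from bench import manip
def snap(n,tag):
    p,d=manip.capture(n); cv2.imwrite(f'pics/{tag}.png',p[:,:,::-1]); np.savez(f'pics/{tag}.npz',p=p,d=d); return p,d
def cloud(n,d):
    c=manip.camera_params(n); K=np.array(c['intrinsics']);v,u=np.mgrid[:480,:640]
    P=np.stack([(u-K[0,2])/K[0,0]*d,(v-K[1,2])/K[1,1]*d,d],-1)
    return P@np.array(c['rotation']).T+np.array(c['eye'])
E
python3 - <<'E'
from h import *
for n in('side','top'):
    snap(n,n+'0'); c=manip.camera_params(n); print(n,c)
s=manip.read_state(); print(s)
E
```

```text
side {'intrinsics': array([[621.35526187,   0.        , 311.8823939 ],
       [  0.        , 621.35526187, 237.0653953 ],
       [  0.        ,   0.        ,   1.        ]]), 'eye': array([-145.06002476, -955.26210865,  981.77768524]), 'rotation': array([[ 0.83938692, -0.32761389,  0.43370351],
       [-0.54352795, -0.50980611,  0.66683963],
       [ 0.00263878, -0.79546645, -0.60599189]])}
top {'intrinsics': array([[525.61714954,   0.        , 328.90994383],
       [  0.        , 525.61714954, 232.2452728 ],
       [  0.        ,   0.        ,   1.        ]]), 'eye': array([ 231.34608447,   -3.74857821, 1443.68698699]), 'rotation': array([[ 0.00507742, -0.98046782,  0.19661403],
       [-0.99998255, -0.0055719 , -0.00196191],
       [ 0.0030191 , -0.19660064, -0.980479  ]])}
{'time_s': 0.1, 'q': array([ 9.88803366e-01,  3.26878106e-01, -1.93482449e-01,  1.05201408e+00,
       -1.41004529e-05,  1.43660243e+00]), 'joint_velocities': array([ 0.00026402, -0.00210237,  0.00157143,  0.00252159,  0.00056473,
       -0.00235523]), 'tau': array([ 5.51577850e-04, -4.44237792e+01,  2.63038051e+01,  7.89603742e-03,
       -1.25311990e-04,  2.08370388e-06]), 'tool_pos': array([237.82844827, 495.31567606, 218.6761636 ]), 'tcp_rot': array([[-9.01402171e-01,  4.32981978e-01, -8.55803415e-04],
       [ 4.32982779e-01,  9.01401217e-01, -1.32622401e-03],
       [ 1.97191143e-04, -1.56600935e-03, -9.99998754e-01]]), 'wrist_force': array([0.24786708, 0.39740311, 0.08741312]), 'moment': array([ 0.00327408, -0.04552178,  0.0349081 ]), 'grasp_force': 0.0, 'width': 85.69382423314646}
```

View pics/top0.png

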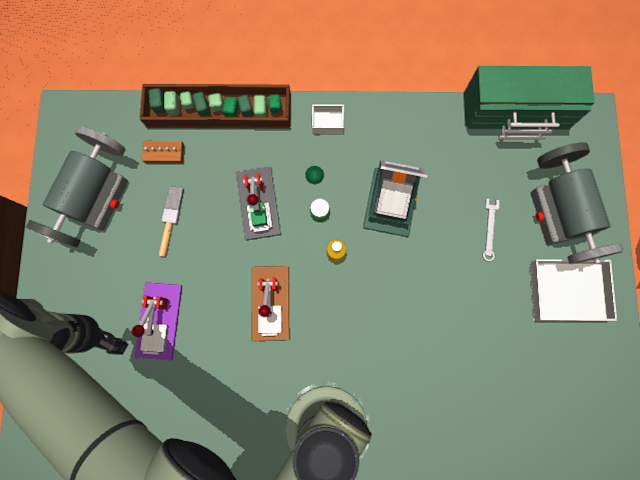

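View pics/side0.png

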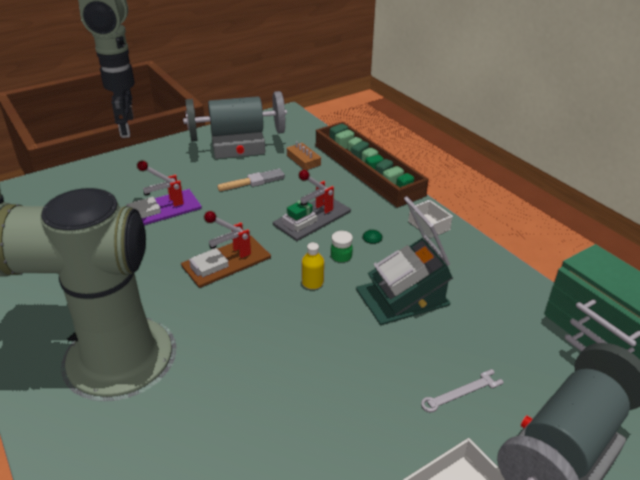

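The target fixture is the grey one at top (258,203), side (312,205), holding the green blank. Look-alikes are the purple fixture (155,320) and the brown one (270,303), both without a green blank. Also in the top view: the lift at (395,195) with orange catch (399,176), the bottle at (337,249), the jar at (320,210) and the cabochon at (314,174).

Run:
```python
from h import *
z=np.load('pics/top0.npz');p=z['p'];P=cloud('top',z['d']);im=p[:,:,::-1]
cr=np.hstack([cv2.resize(im[155:250,220:300],None,fx=4.8,fy=4.8,interpolation=2),cv2.resize(im[150:245,355:435],None,fx=4.8,fy=4.8,interpolation=2)])
cv2.imwrite('pics/crop.png',cr)
hsv=cv2.cvtColor(p,cv2.COLOR_RGB2HSV);H,S,V=[hsv[...,i].astype(int) for i in range(3)]
def box(m,r):
    o=np.zeros_like(m);o[r[0]:r[1],r[2]:r[3]]=1;return m&o&(z['d']>0)
fx=(160,245,230,285)
X,Y,Z=P[...,0],P[...,1],P[...,2]
def st(n,m):
    print(n,m.sum(),np.median(P[m],0).round(1) if m.any() else'', P[m].min(0).round(0),P[m].max(0).round(0))
base=box((Z>5)&(Z<400),fx)
r=cv2.minAreaRect(np.float32(P[box((Z>6)&(Z<18),fx)][:,:2]));print('base rect',r)
st('blank top',box((H>50)&(H<85)&(S>120)&(Z>50)&(Z<75),fx)); m=box((H>50)&(H<85)&(S>120)&(Z>50)&(Z<75),fx); print(cv2.minAreaRect(np.float32(P[m][:,:2])))
red=(H<8)|(H>172)
st('ball',box(red&(S>120)&(V<150)&(Z>125),fx)); st('upr',box(red&(S>150)&(V>150)&(Z>70)&(Z<100),fx))
lf=(155,240,355,435)
m=box((S<40)&(V>170)&(Z>40)&(Z<140),(180,222,370,415));st('plat',m)
Q=P[m];c=np.median(Q,0)
for _ in range(4):
    k=np.linalg.svd(Q-Q.mean(0),full_matrices=False)[2][2];k*=np.sign(k[2]);e=(Q-Q.mean(0))@k;Q=Q[abs(e-np.median(e))<3]
print('n',k,np.degrees(np.arccos(k[2])),len(Q),Q.mean(0)); 
x=np.array([0,0,1.])-k[2]*k;x/=np.linalg.norm(x);y=np.cross(k,x);print('x',x,'y',y)
A=np.stack([(Q-Q.mean(0))@x,(Q-Q.mean(0))@y],-1);print(np.percentile(A,[0.5,99.5],axis=0),cv2.minAreaRect(np.float32(A)))
st('orange',box((H>8)&(H<18)&(S>180)&(V>150),lf))
bm=box((Z>2)&(Z<14),lf);print('liftbase',cv2.minAreaRect(np.float32(P[bm][:,:2])))
for n,r in(('bottle',(235,265,320,350)),('jar',(196,224,306,332))): st(n,box(Z>20,r))
```

```text
base rect ((607.01806640625, 196.2833251953125), (246.9945068359375, 150.5428466796875), 3.3143506050109863)
blank top 220 [549.6 183.3  61.6] [528. 164.  51.] [590. 209.  69.]
((558.833740234375, 186.400634765625), (59.870513916015625, 36.95695877075195), 9.491936683654785)
ball 88 [572.6 187.1 159.5] [560. 176. 144.] [587. 202. 168.]
upr 59 [647.3 214.1  86.2] [631. 180.  76.] [662. 223.  92.]
plat 759 [ 581.6 -175.8   97.8] [ 543. -229.   40.] [ 626. -133.  122.]
n [-0.38580701  0.04516865  0.92147314] 22.857596382320406 411 [ 584.42217401 -175.05614801   99.20794814]
x [ 0.91522213 -0.10715034  0.38844209] y [ 1.16281566e-01  9.93216289e-01 -6.93889390e-18]
[[-35.33638433 -39.3650193 ]
 [ 31.69810327  37.72713094]] ((-2.520618438720703, -0.4683799743652344), (76.49559783935547, 68.39862060546875), 84.79678344726562)
orange 115 [ 646.6 -188.5  117.2] [ 633. -205.  106.] [ 659. -172.  137.]
liftbase ((624.8016967773438, -193.8140869140625), (228.0780029296875, 249.29705810546875), 89.8669204711914)
bottle 352 [455.  -23.5  78.7] [436. -50.  20.] [486.   1. 115.]
jar 346 [571.5  20.6  58.8] [549.  -7.  21.] [602.  46.  70.]
```

View pics/crop.png

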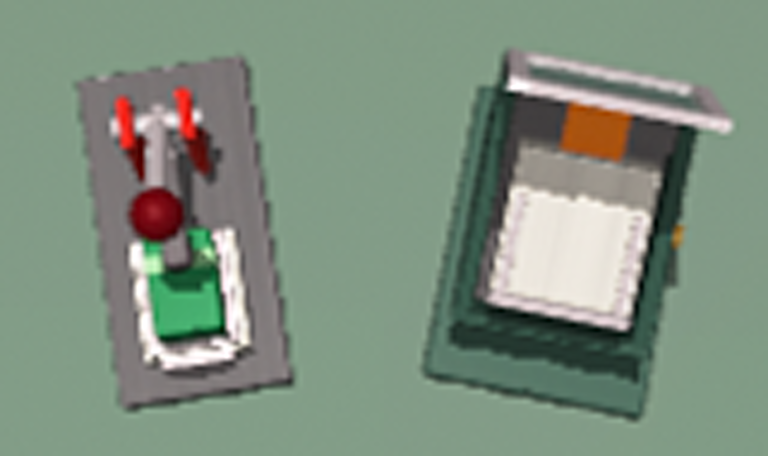

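The crop confirms the choice: grey fixture, green blank with pale stripe, ball over it, and the red uprights up-image. The depth edges are noisy, so I'll refine with contour rays and get the side view's corners.

```bash
cat >> h.py <<'E'
def ray(n,u,v):
    c=manip.camera_params(n);K=np.array(c['intrinsics']);d=np.array(c['rotation'])@np.linalg.solve(K,[u,v,1.]);return np.array(c['eye']),d/np.linalg.norm(d)
def onz(n,u,v,z):
    e,d=ray(n,u,v);return e+d*(z-e[2])/d[2]
def tri(a,b):
    (e,d),(f,g)=ray('top',*a),ray('side',*b)
    s=np.linalg.lstsq(np.stack([d,-g],1),f-e,rcond=None)[0];A=e+d*s[0];B=f+g*s[1];return (A+B)/2,np.linalg.norm(A-B)
E
python3 - <<'E'
from h import *
for c in [(236.7,172.1),(270.6,166.9),(280.8,234.2),(246.5,239.8)]: print(onz('top',*c,12).round(1))
print('ball',onz('top',220+157/4.8,155+214/4.8,149).round(1))
for c in [(374.6,211.9),(405.8,218.75),(412.9,184.4),(383.3,179.2)]: print([onz('top',*c,z).round(1)[:2] for z in (80,100,120)])
for c in [(363.5,228.1),(408.3,237.1),(375,168.3)]: print('lb',onz('top',*c,8).round(1))
im=cv2.imread('pics/side0.png');
cv2.imwrite('pics/crop2.png',np.hstack([cv2.resize(im[160:245,265:360],None,fx=4,fy=4,interpolation=2),cv2.resize(im[235:320,360:455],None,fx=4,fy=4,interpolation=2)]))
E
```

```text
[691.3 256.3  12. ]
[707.3 160.4  12. ]
[512.1 126.9  12. ]
[495.8 221.4  12. ]
ball [574.6 187.9 149. ]
[array([ 560.8, -128.1]), array([ 556. , -126.3]), array([ 551.2, -124.4])]
[array([ 542.6, -210.9]), array([ 538. , -207.9]), array([ 533.5, -204.8])]
[array([ 637.7, -232.3]), array([ 631.7, -228.9]), array([ 625.8, -225.6])]
[array([ 651.8, -152.7]), array([ 645.6, -150.5]), array([ 639.5, -148.3])]
lb [ 531.6 -103.1    8. ]
lb [ 506.7 -227.5    8. ]
lb [ 706.3 -137.3    8. ]
```

View pics/crop2.png

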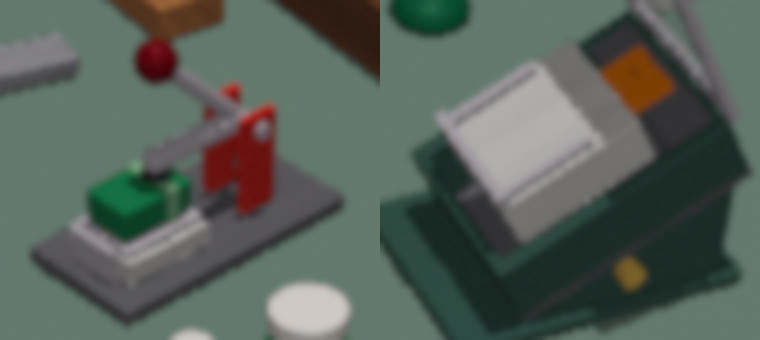

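Run:
```python
from h import *
a=np.radians(-11.2);t=np.radians(26)
x=np.array([np.cos(a)*np.cos(t),np.sin(a)*np.cos(t),np.sin(t)]);y=np.array([-np.sin(a),np.cos(a),0]);n=np.cross(x,y)
print('x',x,'n',n)
o=np.array([607.4,-182.8,0])
for k,A,B in [('LL',(374.6,211.9),(374.5,263.3)),('LR',(405.8,218.75),(391.3,285)),('UL',(383.3,179.2),(407.5,245.5)),('orangeNoseL',(355+(562-384)/4.8,150+148/4.8),(360+(602-380)/4,235+68/4)),('orangeNoseR',(355+(627-384)/4.8,150+160/4.8),(360+(640-380)/4,235+113/4))]:
    q,e=tri(A,B);print(k,q.round(1),round(e,1),'xyz in lift axes',[round(float((q-o)@w),1) for w in (x,y,n)])
for s in('top','side'):
    z=np.load(f'pics/{s}0.npz');P=cloud(s,z['d']);hsv=cv2.cvtColor(z['p'],cv2.COLOR_RGB2HSV)
    r=(slice(190,214),slice(382,405)) if s=='top' else (slice(255,278),slice(382,402))
    Q=P[r].reshape(-1,3);w=z['p'][r].reshape(-1,3).min(1)>150;Q=Q[w&(z['d'][r].ravel()>0)];print(s,len(Q),'h',np.percentile((Q-o)@n,[10,50,90]))
print([ (o+np.dot([u,0,h],[x,y,n])).round(1) for u,h in((0,100),(10,100))])
```

```text
x [ 0.88167665 -0.17457668  0.43837115] n [-0.43002244  0.08514674  0.89879405]
LL [ 560.3 -128.    86.5] 2.2 xyz in lift axes [-13.2, 44.6, 102.7]
LR [ 541.5 -210.    91.5] 3.4 xyz in lift axes [-13.2, -39.5, 108.2]
UL [ 638.9 -147.9  118. ] 2.5 xyz in lift axes [73.4, 40.4, 95.4]
orangeNoseL [ 638.  -172.7  115.3] 3.2 xyz in lift axes [75.8, 15.9, 91.3]
orangeNoseR [ 633.7 -209.4  110. ] 4.6 xyz in lift axes [76.0, -21.0, 85.3]
top 537 h [ 95.58641715  99.30375556 103.62446118]
side 369 h [ 96.30554707  99.24891721 102.42054673]
[array([ 564.4, -174.3,   89.9]), array([ 573.2, -176. ,   94.3])]
```

```bash
cat >> h.py <<'E'
from scipy.spatial.transform import Rotation as Ro
a=np.radians(9.9);FO=np.array([601.6,191.2,0]);FX=np.array([np.cos(a),np.sin(a),0]);FY=np.array([-np.sin(a),np.cos(a),0])
RF=np.stack([-FX,FY,[0,0,-1]],1)
def fix(x,y,z): return FO+FX*x+FY*y+np.array([0,0,z])
a=np.radians(-11.2);t=np.radians(26)
LX=np.array([np.cos(a)*np.cos(t),np.sin(a)*np.cos(t),np.sin(t)]);LY=np.array([-np.sin(a),np.cos(a),0]);LN=np.cross(LX,LY)
RL=np.stack([-LX,LY,-LN],1); SEAT=np.array([591.4,-179.1,102.1])
def go(pos,R):
    s=manip.read_state();R0=np.array(s['tcp_rot'])
    print('t',s['time_s'],'turn',(np.degrees(Ro.from_matrix(R0.T@R).as_rotvec())/6).round(2),'shift',(R0.T@(np.array(pos)-s['tool_pos'])/40).round(3))
E
python3 -c "
from h import *
go(fix(-78,0,222),RF)"
```

```text
t 0.1 turn [-0.01 -0.01 -5.93] shift [-9.903 -4.05  -0.079]
```

```bash
python3 -m inch '[[0,0,-0.5,-0.5,-0.2,0,0],[0,0,-1.2,-1.5,-0.6,0,0],[0,0,-1.9,-2.6,-1.05,0,0],[0,0,-2.6,-3.7,-1.5,0,0],[0,0,-3.3,-4.8,-1.95,0,0],[0,0,-4,-5.9,-2.4,0,0],[0,0,-4.7,-7,-2.85,0,0],[0,0,-5.3,-8.1,-3.3,0,0],[0,0,-5.7,-9.1,-3.7,0,0],[0,0,-5.93,-9.9,-4.05,-0.08,0]]' 
python3 -c "
from h import *
go(fix(-78,0,156),RF)"
```

```text
time_s: 1.1
tool_pos: [525.9, 176.1, 221.8]
tcp_rot: [[-0.985, -0.172, -0.001], [-0.172, 0.985, -0.0], [0.001, -0.0, -1.0]]
wrist_force: [0.9, 0.8, 0.5]
width: -0.1
grasp_force: 0.0
t 1.1 turn [-0.   -0.01  0.  ] shift [0.019 0.047 1.645]
```

```bash
python3 -m inch '[[0,0,0,0.02,0.05,0.4,0],[0,0,0,0.02,0.05,0.9,0],[0,0,0,0.02,0.05,1.4,0],[0,0,0,0.02,0.05,1.63,0],[0,0,0,-0.3,0.05,1.63,0],[0,0,0,-0.57,0.05,1.62,0],[0,0,0,-0.7,0.05,1.5,0],[0,0,0,-0.83,0.05,1.4,0],[0,0,0,-0.97,0.05,1.3,0],[0,0,0,-1.1,0.05,1.2,0]]' && python3 -m inch '[[0,0,0,-0.16,0,-0.08,0],[0,0,0,-0.32,0,-0.15,0],[0,0,0,-0.5,0,-0.21,0],[0,0,0,-0.65,0,-0.25,0],[0,0,0,-0.8,0,-0.28,0],[0,0,0,-0.97,0,-0.32,0],[0,0,0,-1.14,0,-0.34,0],[0,0,0,-1.3,0,-0.35,0],[0,0,0,-1.5,0,-0.34,0],[0,0,0,-1.7,0,-0.32,0]]'
```

```text
time_s: 2.1
tool_pos: [568.5, 188.0, 175.4]
tcp_rot: [[-0.985, -0.172, 0.001], [-0.172, 0.985, 0.0], [-0.001, 0.0, -1.0]]
wrist_force: [0.3, 0.8, -0.4]
width: -0.2
grasp_force: 0.0
time_s: 3.1
tool_pos: [635.6, 199.7, 187.3]
tcp_rot: [[-0.985, -0.172, 0.0], [-0.172, 0.985, -0.0], [-0.0, -0.0, -1.0]]
wrist_force: [-0.2, -0.4, -0.1]
width: -0.1
grasp_force: 0.0
```

Run:
```python
from h import *
p,_=snap('side','s1');q,_=snap('top','t1')
cv2.imwrite('pics/c3.png',np.hstack([cv2.resize(p[130:250,250:380],None,fx=3,fy=3),cv2.resize(q[130:250,200:330],None,fx=3,fy=3)])[:,:,::-1])
```

```text
(no output)
```

View pics/c3.png

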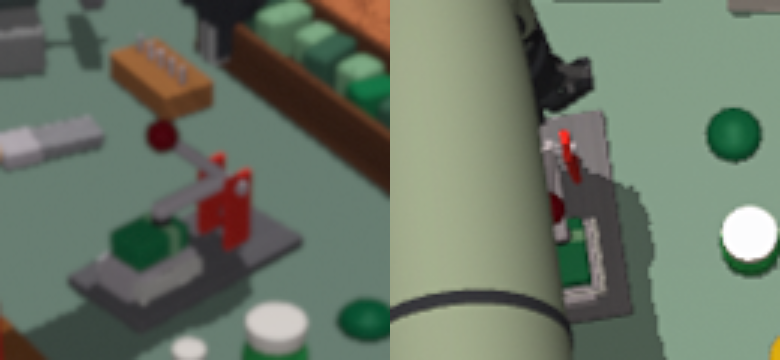

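The clamp is still shut, with the ball at side (304,175). The gripper shows behind it at side (320,145), top (262,157), so it missed the ball. I'll check where the tip really is.

Run:
```python
from h import *
def proj(n,X):
    c=manip.camera_params(n);K=np.array(c['intrinsics']);q=K@(np.array(c['rotation']).T@(np.array(X)-c['eye']));return (q[:2]/q[2]).round(1)
s=manip.read_state();T=s['tool_pos'];print(T)
for n in('side','top'):
    print(n,'now tcp',proj(n,T),'tip',proj(n,T-[0,0,22]),'start tip',proj(n,[237.8,495.3,197]),'ball',proj(n,fix(-29,0,149)))
print('tri tip',tri((262,157),(320,145)))
p=cv2.imread('pics/side0.png');q=cv2.imread('pics/side0.png')
a=cv2.imread('pics/s1.png')[60:210,250:400];b=cv2.imread('pics/t1.png')[90:240,190:340]
cv2.imwrite('pics/c4.png',np.hstack([cv2.resize(a,None,fx=2.6,fy=2.6,interpolation=2),cv2.resize(b,None,fx=2.6,fy=2.6,interpolation=2)]))
```

```text
[635.88865872 199.62103474 186.91714998]
side now tcp [321.9 154.1] tip [321.8 161.6] start tip [130.7 144.1] ball [304.1 176.1]
top now tcp [246.7 171.8] tip [248.  174.5] start tip [112.8 333.7] ball [253.3 200.2]
tri tip (array([634.12372631, 165.15361949, 237.43355063]), np.float64(47.92623679769493))
```

View pics/c4.png

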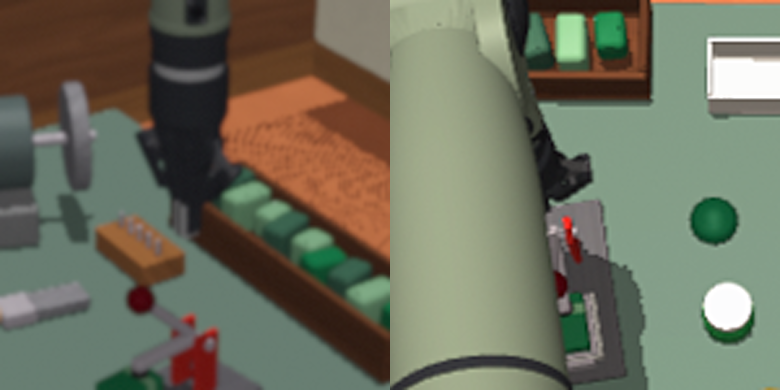

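The fingertips show at side row 149, where row 162 was predicted, so they are higher than assumed and passed over the ball. I'll check nose_length and the implied tip height in both images.

Run:
```python
from h import *
print(manip.nose_length)
def zax(x,y,v):
    c=manip.camera_params('side');K=np.array(c['intrinsics'])
    zs=np.arange(100,330);q=(K@(np.array(c['rotation']).T@(np.stack([0*zs+x,0*zs+y,zs],0)-np.array(c['eye'])[:,None])));return zs[np.argmin(abs(q[1]/q[2]-v))]
print('now tip z',[zax(635.9,199.6,v) for v in(147,149,151)],'start',[zax(237.8,495.3,v) for v in(134,136,138)])
z=np.load('pics/side0.npz');g=z['p'][100:150,105:150];m=g.max(2)<60
print('start darkest rows',[(r+100,m[r].sum()) for r in range(20,50)])
z=np.load('pics/s1.npz')
for r in range(138,166,2): print(r,z['p'][r,312:332].mean(1).astype(int) if 0 else z['p'][r,321],z['d'][r,321])
P=cloud('side',z['d'])
for r in range(100,152,4): print(r,P[r,321].round(0))
```

```text
22.0
now tip z [np.int64(208), np.int64(202), np.int64(196)] start [np.int64(226), np.int64(221), np.int64(215)]
start darkest rows [(120, np.int64(24)), (121, np.int64(26)), (122, np.int64(29)), (123, np.int64(28)), (124, np.int64(26)), (125, np.int64(25)), (126, np.int64(26)), (127, np.int64(26)), (128, np.int64(25)), (129, np.int64(25)), (130, np.int64(30)), (131, np.int64(35)), (132, np.int64(38)), (133, np.int64(38)), (134, np.int64(38)), (135, np.int64(33)), (136, np.int64(34)), (137, np.int64(36)), (138, np.int64(43)), (139, np.int64(45)), (140, np.int64(40)), (141, np.int64(37)), (142, np.int64(34)), (143, np.int64(31)), (144, np.int64(27)), (145, np.int64(24)), (146, np.int64(20)), (147, np.int64(16)), (148, np.int64(13)), (149, np.int64(9))]
138 [42 42 44] 1545.4614
140 [74 74 76] 1558.5676
142 [77 77 78] 1555.7637
144 [78 78 78] 1565.1025
146 [78 77 79] 1563.4459
148 [77 76 77] 1561.3287
150 [89 90 90] 1568.8448
152 [ 95 110 102] 1978.1656
154 [104 125 113] 1965.6361
156 [112 121 106] 1957.2739
158 [104 107  93] 1947.3855
160 [101 106  92] 1934.5057
162 [ 99 105  91] 1917.9286
164 [ 99 107  93] 1908.3248
100 [613. 173. 352.]
104 [612. 171. 343.]
108 [609. 167. 335.]
112 [627. 194. 309.]
116 [616. 176. 309.]
120 [616. 176. 298.]
124 [623. 186. 281.]
128 [619. 180. 274.]
132 [623. 187. 259.]
136 [623. 186. 249.]
140 [630. 196. 231.]
144 [630. 195. 220.]
148 [625. 188. 214.]
```

Run:
```python
from h import *
for f,c,T in(('side0','side',[237.8,495.3,218.7]),('top0','top',[237.8,495.3,218.7]),('s1','side',[635.9,199.6,187])):
    z=np.load(f'pics/{f}.npz');P=cloud(c,z['d']);m=(np.hypot(P[...,0]-T[0],P[...,1]-T[1])<60)&(P[...,2]>T[2]-60)&(P[...,2]<T[2]+150)&(z['p'].max(2)<110)
    Z=np.sort(P[m][:,2]-T[2]);print(f,m.sum(),Z[[2,5,10,20,40]].round(0) if len(Z)>40 else Z)
    for lo in range(-40,120,10):
        k=m&(P[...,2]-T[2]>=lo)&(P[...,2]-T[2]<lo+10)
        if k.sum(): print(lo,k.sum(),(P[k].mean(0)-T)[:2].round(0),np.ptp(P[k],0)[:2].round(0))
```

```text
side0 605 [-59. -59. -58. -55.  26.]
20 25 [ -6. -11.] [55. 92.]
30 51 [ -3. -10.] [62. 98.]
40 45 [-10. -23.] [63. 99.]
50 45 [-11. -26.] [62. 97.]
60 21 [ 2. -5.] [ 63. 100.]
70 31 [ -6. -23.] [66. 99.]
80 22 [ -3. -27.] [54. 75.]
90 32 [  1. -25.] [40. 71.]
100 28 [  3. -23.] [ 46. 102.]
110 64 [  2. -14.] [51. 77.]
top0 406 [-60. -59. -59. -58. -56.]
20 4 [-16. -49.] [4. 5.]
30 4 [-12. -47.] [4. 6.]
40 7 [-13. -47.] [6. 6.]
50 3 [-10. -44.] [2. 6.]
60 4 [-10. -46.] [ 6. 16.]
70 15 [-13. -51.] [ 6. 11.]
80 38 [-12. -38.] [33. 20.]
90 48 [-14. -35.] [37. 27.]
100 27 [ -2. -29.] [39. 24.]
110 25 [ -3. -32.] [34. 30.]
s1 1106 [-57. -55. -52. -31.  21.]
-40 6 [-53. -16.] [ 7. 12.]
-30 5 [-55. -13.] [6. 9.]
10 13 [-5. -6.] [24. 14.]
20 37 [-8. -6.] [22. 32.]
30 41 [-7. -6.] [21. 35.]
40 40 [-8. -7.] [23. 27.]
50 33 [-12.  -2.] [29. 57.]
60 99 [-9. -5.] [35. 75.]
70 89 [-9. -8.] [41. 96.]
80 117 [-11.  -4.] [ 43. 105.]
90 119 [-13.  -5.] [ 43. 115.]
100 139 [ -8. -16.] [ 44. 114.]
110 130 [-11. -12.] [41. 97.]
```

The visible fingertips sit about 14 mm behind the reported TCP, at both poses. The tool is therefore about 36 mm shorter along z than stated, and the cameras agree with the scene heights. I'll correct z by 36 mm and repeat the push.

```bash
python3 -m inch '[[0,0,0,0.6,0,-0.1,0],[0,0,0,1.6,0,-0.2,0],[0,0,0,2.5,0,-0.2,0],[0,0,0,2.8,0,-0.2,0],[0,0,0,2.8,0,0.4,0],[0,0,0,2.8,0,1,0],[0,0,0,2.8,0,1.4,0],[0,0,0,2.8,0,1.65,0],[0,0,0,2.8,0,1.65,0],[0,0,0,2.5,0,1.65,0]]'; python3 -c "
from h import *
s=manip.read_state();print(((s['tool_pos']-FO)@np.array([FX,FY,[0,0,1]]).T).round(1),s['wrist_force'])"
```

```text
time_s: 4.2
tool_pos: [535.4, 182.3, 121.7]
tcp_rot: [[-0.985, -0.173, -0.001], [-0.173, 0.985, -0.0], [0.001, 0.0, -1.0]]
wrist_force: [1.2, -0.4, 0.3]
width: 0.1
grasp_force: 0.0
[-66.8   2.6 121.7] [ 1.19187986 -0.44426888  0.3102373 ]
```

```bash
python3 -m inch '[[0,0,0,-0.15,-0.07,0,0],[0,0,0,-0.3,-0.07,0,0],[0,0,0,-0.43,-0.07,-0.1,0],[0,0,0,-0.56,-0.07,-0.2,0],[0,0,0,-0.7,-0.07,-0.32,0],[0,0,0,-0.84,-0.07,-0.42,0],[0,0,0,-1,-0.07,-0.5,0],[0,0,0,-1.16,-0.07,-0.56,0],[0,0,0,-1.32,-0.07,-0.62,0],[0,0,0,-1.47,-0.07,-0.67,0]]'; python3 -m inch '[[0,0,0,-0.15,0,-0.04,0],[0,0,0,-0.3,0,-0.07,0],[0,0,0,-0.45,0,-0.1,0],[0,0,0,-0.6,0,-0.11,0],[0,0,0,-0.75,0,-0.11,0],[0,0,0,-0.9,0,-0.1,0],[0,0,0,-1.05,0,-0.08,0],[0,0,0,-1.2,0,-0.05,0],[0,0,0,-1.3,0,-0.03,0],[0,0,0,-1.3,0,-0.03,0]]'
```

```text
time_s: 5.2
tool_pos: [593.1, 190.3, 149.4]
tcp_rot: [[-0.985, -0.173, -0.003], [-0.173, 0.985, 0.001], [0.003, 0.001, -1.0]]
wrist_force: [-6.6, 0.1, 4.9]
width: -0.1
grasp_force: 3.4
time_s: 6.2
tool_pos: [646.6, 198.6, 148.9]
tcp_rot: [[-0.985, -0.172, -0.0], [-0.172, 0.985, -0.0], [0.0, -0.0, -1.0]]
wrist_force: [0.1, -0.4, -0.7]
width: 0.1
grasp_force: 0.0
```

```bash
python3 -m inch '[[0,0,0,0,0,-0.3,0],[0,0,0,0.3,0,-0.8,0],[0,0,0,0.8,0,-1.4,40],[0,0,0,1.3,0,-1.8,80],[0,0,0,1.8,0,-1.8,80],[0,0,0,2.2,0,-1.8,80],[0,0,0,2.3,0,-1.8,80],[0,0,0,2.3,0,-1.8,80],[0,0,0,2.3,0,-1.8,80],[0,0,0,2.3,0,-1.8,80]]'
python3 - <<'E'
from h import *
p,d=snap('side','s2');P=cloud('side',d);hsv=cv2.cvtColor(p,cv2.COLOR_RGB2HSV);H,S,V=[hsv[...,i].astype(int) for i in range(3)]
m=(H>50)&(H<85)&(S>100)&(P[...,2]>55)&(P[...,2]<70);m[:180]=0;m[:,:275]=0;m[240:]=0;m[:,330:]=0
print(m.sum());r=cv2.minAreaRect(np.float32(P[m][:,:2]));print(r)
go(fix(-45,0,120),RF)
cv2.imwrite('pics/c5.png',cv2.resize(p[60:240,220:400],None,fx=3.3,fy=3.3,interpolation=2)[:,:,::-1])
E
```

```text
time_s: 7.2
tool_pos: [556.2, 182.9, 221.3]
tcp_rot: [[-0.985, -0.172, 0.0], [-0.172, 0.985, 0.0], [-0.0, -0.0, -1.0]]
wrist_force: [0.2, 0.6, -0.1]
width: 80.0
grasp_force: 0.0
195
((556.6939086914062, 185.5639190673828), (62.78278732299805, 41.9098014831543), 10.820005416870117)
t 7.25 turn [-0. -0.  0.] shift [-0.033  0.01   2.529]
```

View pics/c5.png

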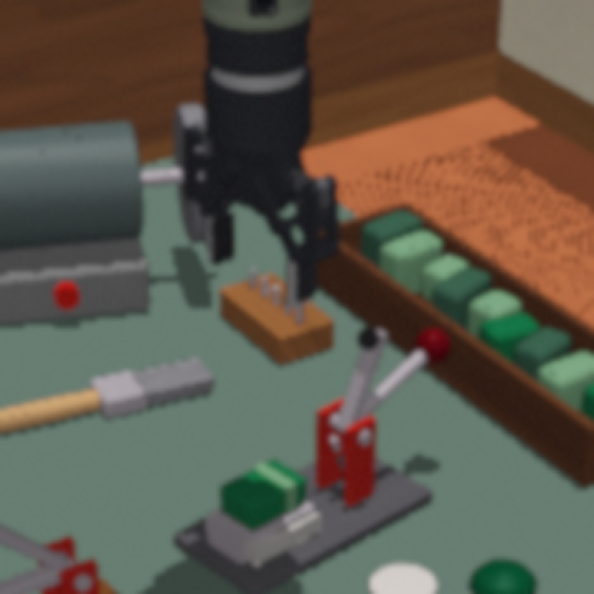

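The clamp is open: handle and ball (pixel ~(352,164)) to fixture +x, the black foot standing up, and the blank still in its bed. Now down and grip.

```bash
python3 -m inch '[[0,0,0,-0.03,0.03,0.6,80],[0,0,0,-0.03,0.03,1.6,80],[0,0,0,-0.03,0.03,2.6,80],[0,0,0,-0.03,0.03,3.5,80],[0,0,0,-0.03,0.03,4.1,80],[0,0,0,-0.03,0.03,4.5,80],[0,0,0,-0.03,0.03,4.8,80],[0,0,0,-0.03,0.03,4.9,80],[0,0,0,-0.03,0.03,4.9,80],[0,0,0,-0.03,0.03,4.9,80]]'; python3 -m inch '[[0,0,0,0,0,0,60],[0,0,0,0,0,0,50],[0,0,0,0,0,0,45],[0,0,0,0,0,0,40],[0,0,0,0,0,0,30],[0,0,0,0,0,0,30],[0,0,0,0,0,0,30],[0,0,0,0,0,0,30],[0,0,0,0,0,0,30],[0,0,0,0,0,0,30]]' 50
```

```text
time_s: 8.25
tool_pos: [557.2, 184.4, 26.2]
tcp_rot: [[-0.985, -0.172, 0.001], [-0.172, 0.985, 0.0], [-0.001, 0.0, -1.0]]
wrist_force: [0.1, -1.1, -0.4]
width: 79.9
grasp_force: 0.0
time_s: 9.25
tool_pos: [556.9, 185.1, 26.3]
tcp_rot: [[-0.985, -0.173, 0.001], [-0.173, 0.985, 0.002], [-0.001, 0.002, -1.0]]
wrist_force: [-1.7, 2.8, 5.9]
width: 39.1
grasp_force: 52.0
```

Run:
```python
from h import *
s=manip.read_state();print(s['wrist_force'],s['moment'])
p,d=snap('side','s3');P=cloud('side',d)
cv2.imwrite('pics/c6.png',cv2.resize(p[150:240,270:370],None,fx=6,fy=6,interpolation=2)[:,:,::-1])
```

```text
[-1.72337554  2.78599199  5.87002537] [ 0.71255219  0.33083612 -0.00252059]
```

View pics/c6.png

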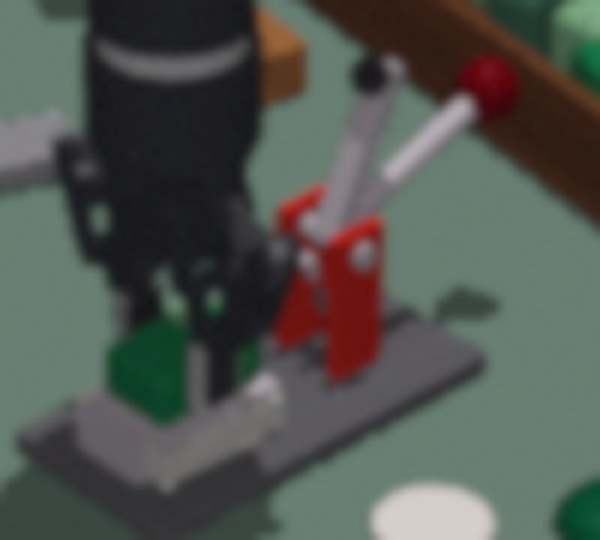

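The blank is gripped (39 mm, 52 N) and the clamp remains open. Now lifting.

```bash
python3 -m inch '[[0,0,0,0,0,-0.05,30],[0,0,0,0,0,-0.15,30],[0,0,0,0,0,-0.4,30],[0,0,0,0,0,-0.8,30],[0,0,0,0,0,-1.4,30],[0,0,0,0,0,-2.2,30],[0,0,0,0,0,-3,30],[0,0,0,0,0,-3.7,30],[0,0,0,0,0,-4.2,30],[0,0,0,0,0,-4.4,30]]' 70; python3 -c "
from h import *
go(SEAT+LN*110-3.7*LN,RL)
go(SEAT+LN*150-3.7*LN,RL)"
```

```text
time_s: 10.3
tool_pos: [557.5, 184.2, 204.2]
tcp_rot: [[-0.985, -0.172, 0.004], [-0.172, 0.985, 0.0], [-0.004, -0.0, -1.0]]
wrist_force: [0.6, -0.9, -3.6]
width: 38.6
grasp_force: 70.6
t 10.3 turn [ 0.8  -4.25  3.46] shift [ 1.817 -8.673  0.16 ]
t 10.3 turn [ 0.8  -4.25  3.46] shift [ 2.222 -8.516 -0.74 ]
```

```bash
python3 -m inch '[[0,0,0.1,0.2,-0.3,-0.1,30],[0.05,-0.3,0.3,0.5,-1,-0.3,30],[0.15,-0.8,0.7,0.8,-1.9,-0.5,30],[0.28,-1.4,1.2,1.1,-2.9,-0.7,30],[0.4,-2,1.7,1.4,-3.9,-0.74,30],[0.5,-2.6,2.2,1.6,-5,-0.74,30],[0.6,-3.2,2.7,1.85,-6.1,-0.74,30],[0.7,-3.7,3.1,2.05,-7.1,-0.74,30],[0.77,-4.1,3.35,2.15,-7.9,-0.74,30],[0.8,-4.25,3.46,2.22,-8.5,-0.74,30]]'; python3 -m inch '[[0,0,0,0,0,0,30],[0,0,0,0,0,0,30],[0,0,0,0,0,0,30],[0,0,0,0,0,0,30],[0,0,0,0,0,0,30],[0,0,0,0,0,0,30],[0,0,0,0,0,0,30],[0,0,0,0,0,0,30],[0,0,0,0,0,0,30],[0,0,0,0,0,0,30]]'
python3 - <<'E'
from h import *
go(SEAT+LN*150-3.7*LN,RL); go(SEAT+LN*30-3.7*LN,RL)
s=manip.read_state();T=s['tool_pos'];A=T+3.7*LN;B=T+[0,0,36]-32.3*LN
p,d=snap('side','s4');q,e=snap('top','t4')
def proj(n,X):
    c=manip.camera_params(n);K=np.array(c['intrinsics']);w=K@(np.array(c['rotation']).T@(np.array(X)-c['eye']));return w[:2]/w[2]
P=cloud('side',d)
for n,C in(('A',A),('B',B)):
    print(n,C.round(1))
    # plate underside corners drawn
    for im,cam,col in((p,'side',(255,0,0) if n=='A' else (0,0,255)),):
        pts=np.array([proj(cam,C+LX*u+LY*v) for u,v in((-33,-26),(33,-26),(33,26),(-33,26))]);cv2.polylines(im,[(pts*16).astype(np.int32)],True,col,1,cv2.LINE_AA,4)
c0=proj('side',A).astype(int);y,x=c0[1]-75,c0[0]-60
cv2.imwrite('pics/c7.png',cv2.resize(p[y:y+140,x:x+150],None,fx=4.2,fy=4.2,interpolation=2)[:,:,::-1]);print(x,y)
E
```

```text
time_s: 11.3
tool_pos: [524.3, -167.6, 228.9]
tcp_rot: [[-0.884, 0.198, 0.424], [0.178, 0.98, -0.086], [-0.433, -0.001, -0.901]]
wrist_force: [-0.1, 0.3, -2.3]
width: 38.4
grasp_force: 71.0
time_s: 12.3
tool_pos: [527.5, -166.0, 231.0]
tcp_rot: [[-0.883, 0.194, 0.427], [0.175, 0.981, -0.085], [-0.435, -0.001, -0.9]]
wrist_force: [-0.0, 0.3, -2.8]
width: 38.9
grasp_force: 71.2
t 12.3 turn [-0.01 -0.03  0.  ] shift [-0.052 -0.011 -0.047]
t 12.3 turn [-0.01 -0.03  0.  ] shift [-0.062 -0.009  2.953]
A [ 525.9 -165.7  234.3]
B [ 541.4 -168.7  238. ]
316 148
```

View pics/c7.png

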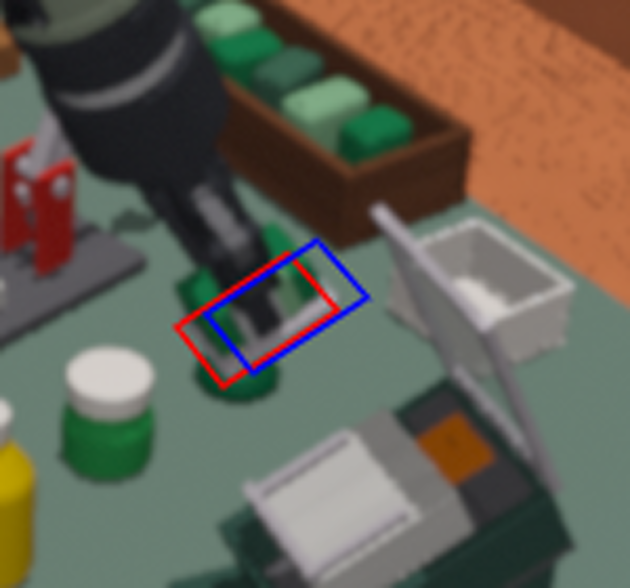

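Red (offset along the tool axis) matches the plate edge, at around crop (225,375)–(335,310), so the error is along the tool. Next I descend along the normal to about 6 mm above the platform.

```bash
python3 -m inch '[[0,0,0,-0.05,0,0.2,30],[0,0,0,-0.1,0,0.6,30],[0,0,0,-0.1,0,1.1,30],[0,0,0,-0.1,0,1.6,30],[0,0,0,-0.1,0,2.1,30],[0,0,0,-0.1,0,2.6,30],[0,0,0,-0.1,0,3,30],[0,0,0,-0.1,0,3.3,30],[0,0,0,-0.1,0,3.45,30],[0,0,0,-0.1,0,3.5,30]]'
python3 - <<'E'
from h import *
s=manip.read_state();r=(s['tool_pos']+3.7*LN-SEAT)@np.stack([LX,LY,LN],1);print('seat-frame',r.round(1),s['wrist_force']@LN)
# side image: compare platform marks: near rail line and blank plate edge, fence
p,d=snap('side','s5');q,e=snap('top','t5')
for cam,im,dd in(('side',p,d),('top',q,e)):
    P=(cloud(cam,dd)-SEAT)@np.stack([LX,LY,LN],1)
    m=(dd>0)&(abs(P[...,0])<46)&(abs(P[...,1])<46)
    for lo,hi in((-4,4),(4,9),(9,16),(16,24),(24,34),(34,44)):
        k=m&(P[...,2]>=lo)&(P[...,2]<hi);Q=P[k]
        if len(Q)>5: print(cam,lo,k.sum(),np.percentile(Q[:,:2],[3,50,97],axis=0).round(0).tolist(),np.median(im[k],0))
E
```

```text
time_s: 13.4
tool_pos: [590.8, -178.5, 105.9]
tcp_rot: [[-0.884, 0.194, 0.426], [0.175, 0.981, -0.085], [-0.434, -0.001, -0.901]]
wrist_force: [0.1, 0.8, -1.3]
width: 38.4
grasp_force: 71.1
seat-frame [1.1 0.4 7.4] -1.1316623865600832
side -4 354 [[-40.0, -39.0], [-10.0, -23.0], [40.0, 34.0]] [119. 117. 115.]
side 4 109 [[-45.0, -37.0], [-31.0, -28.0], [23.0, 36.0]] [111. 107. 110.]
side 9 149 [[-45.0, -35.0], [-15.0, -22.0], [34.0, 22.0]] [112. 109. 112.]
side 16 74 [[-28.0, -28.0], [10.0, -20.0], [32.0, 3.0]] [85.5 92.5 88.5]
side 24 78 [[-27.0, -33.0], [-1.0, -20.0], [30.0, 3.0]] [56.  76.  63.5]
side 34 214 [[-26.0, -33.0], [-12.0, -8.0], [31.0, 16.0]] [25.  87.5 61. ]
top -4 155 [[-34.0, -35.0], [31.0, 26.0], [43.0, 40.0]] [154. 148. 140.]
top 4 35 [[-37.0, -35.0], [15.0, 30.0], [43.0, 40.0]] [167. 161. 152.]
top 9 60 [[-39.0, -26.0], [33.0, 10.0], [38.0, 37.0]] [138.5 129.  128.5]
top 16 17 [[13.0, -22.0], [34.0, 15.0], [37.0, 26.0]] [123. 121. 120.]
top 24 14 [[9.0, -15.0], [35.0, 10.0], [36.0, 29.0]] [ 30. 100.  54.]
top 34 103 [[15.0, -18.0], [27.0, 4.0], [35.0, 20.0]] [ 38. 140.  81.]
```

```bash
python3 -m inch '[[0,0,0,0,0,0.03,30],[0,0,0,0,0,0.06,30],[0,0,0,0,0,0.09,30],[0,0,0,0,0,0.12,30],[0,0,0,0,0,0.15,30],[0,0,0,0,0,0.18,30],[0,0,0,0,0,0.2,30],[0,0,0,0,0,0.22,30],[0,0,0,0,0,0.22,30],[0,0,0,0,0,0.22,30]]'
python3 - <<'E'
from h import *
s=manip.read_state();B=np.stack([LX,LY,LN],1);print('seat-frame',((s['tool_pos']+3.7*LN-SEAT)@B).round(1),(s['wrist_force']@B).round(1),s['moment'])
E
```

```text
time_s: 14.5
tool_pos: [594.5, -179.3, 98.7]
tcp_rot: [[-0.883, 0.194, 0.427], [0.175, 0.981, -0.085], [-0.435, -0.001, -0.9]]
wrist_force: [-1.1, 0.6, -2.0]
width: 38.9
grasp_force: 71.4
seat-frame [ 1.3  0.4 -0.7] [-2.   0.4 -1.2] [0.16889709 0.67460045 0.00332884]
```

```bash
python3 -m inch '[[0,0,0,0,0,0.02,30],[0,0,0,0,0,0.04,30],[0,0,0,0,0,0.06,30],[0,0,0,0,0,0.08,30],[0,0,0,0,0,0.1,30],[0,0,0,0,0,0.12,30],[0,0,0,0,0,0.14,30],[0,0,0,0,0,0.15,30],[0,0,0,0,0,0.15,30],[0,0,0,0,0,0.15,30]]'
python3 - <<'E'
from h import *
s=manip.read_state();B=np.stack([LX,LY,LN],1);print('seat-frame',((s['tool_pos']+3.7*LN-SEAT)@B).round(1),(s['wrist_force']@B).round(1),s['moment'])
E
```

```text
time_s: 15.5
tool_pos: [597.1, -179.9, 93.3]
tcp_rot: [[-0.883, 0.194, 0.427], [0.175, 0.981, -0.085], [-0.435, -0.001, -0.9]]
wrist_force: [-1.8, 0.4, -0.4]
width: 38.6
grasp_force: 71.7
seat-frame [ 1.3  0.3 -6.7] [-1.8  0.   0.4] [0.22263709 0.78795793 0.00224953]
```

```bash
python3 -m inch '[[0,0,0,0,0,0.02,30],[0,0,0,0,0,0.04,30],[0,0,0,0,0,0.06,30],[0,0,0,0,0,0.08,30],[0,0,0,0,0,0.1,30],[0,0,0,0,0,0.12,30],[0,0,0,0,0,0.12,30],[0,0,0,0,0,0.12,30],[0,0,0,0,0,0.12,30],[0,0,0,0,0,0.12,30]]'
python3 - <<'E'
from h import *
s=manip.read_state();B=np.stack([LX,LY,LN],1);print('seat-frame',((s['tool_pos']+3.7*LN-SEAT)@B).round(1),(s['wrist_force']@B).round(1),s['moment'])
p,d=snap('side','s6')
cv2.imwrite('pics/c8.png',cv2.resize(p[190:320,340:460],None,fx=4.6,fy=4.6,interpolation=2)[:,:,::-1])
E
```

```text
time_s: 16.5
tool_pos: [599.2, -180.3, 89.0]
tcp_rot: [[-0.883, 0.194, 0.427], [0.175, 0.981, -0.085], [-0.435, -0.001, -0.9]]
wrist_force: [-3.2, 0.5, 0.5]
width: 38.3
grasp_force: 71.9
seat-frame [  1.3   0.3 -11.6] [-2.7 -0.2  1.8] [0.18647364 0.78894194 0.07327368]
```

View pics/c8.png

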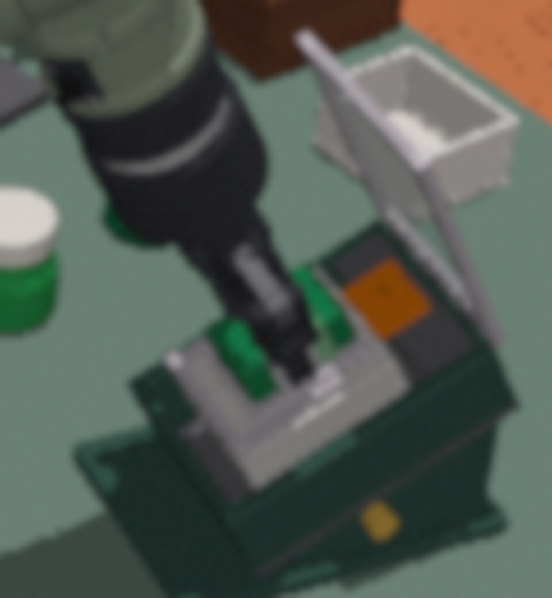

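The blank is on the platform between the rails. Force rises about 0.3 N/mm, which is the spring. Before releasing, I ease up 5 mm to the balance point, then open gently and back out along the normal.

```bash
python3 -m inch '[[0,0,0,0,0,-0.03,30],[0,0,0,0,0,-0.06,30],[0,0,0,0,0,-0.1,30],[0,0,0,0,0,-0.12,30],[0,0,0,0,0,-0.12,38],[0,0,0,0,0,-0.12,40],[0,0,0,0,0,-0.12,42],[0,0,0,0,0,-0.12,46],[0,0,0,0,0,-0.12,50],[0,0,0,0,0,-0.12,52]]' 20; python3 -m inch '[[0,0,0,0,0,0,54],[0,0,0,0,0,0,56],[0,0,0,0,0,-0.1,56],[0,0,0,0,0,-0.3,56],[0,0,0,0,0,-0.6,56],[0,0,0,0,0,-1,56],[0,0,0,0,0,-1.3,40],[0,0,0,0,0,-1.5,20],[0,0,0,0,0,-1.5,0],[0,0,0,0,0,-1.5,0]]'
python3 - <<'E'
from h import *
s=manip.read_state();B=np.stack([LX,LY,LN],1);print('seat-frame',((s['tool_pos']+3.7*LN-SEAT)@B).round(1),(s['wrist_force']@B).round(1))
for cam in('side','top'):
    p,d=snap(cam,cam+'7');P=(cloud(cam,d)-SEAT)@B;hsv=cv2.cvtColor(p,cv2.COLOR_RGB2HSV)
    m=(d>0)&(abs(P[...,0])<50)&(abs(P[...,1])<45)&(P[...,2]>5)&(P[...,2]<40)&(hsv[...,0]>50)&(hsv[...,0]<90)&(hsv[...,1]>90)
    for lo in range(4,40,4):
        k=m&(P[...,2]>=lo)&(P[...,2]<lo+4)
        if k.sum()>5: print(cam,lo,k.sum(),np.percentile(P[k][:,:2],[3,97],axis=0).round(0).tolist())
    m[:]&=P[...,2]>20;print(cv2.minAreaRect(np.float32(P[m][:,:2])),np.percentile(P[m][:,2],[50,80]))
E
```

```text
time_s: 17.55
tool_pos: [597.3, -180.0, 93.6]
tcp_rot: [[-0.883, 0.194, 0.427], [0.175, 0.981, -0.085], [-0.436, -0.001, -0.9]]
wrist_force: [0.1, 0.2, -0.4]
width: 52.0
grasp_force: 0.0
time_s: 18.55
tool_pos: [571.6, -174.9, 147.7]
tcp_rot: [[-0.883, 0.194, 0.427], [0.175, 0.981, -0.086], [-0.436, -0.001, -0.9]]
wrist_force: [-0.9, -0.9, -0.5]
width: 0.4
grasp_force: 0.0
seat-frame [ 1.8  0.3 53.5] [-0.8 -1.1 -0.1]
side 4 16 [[-16.0, -21.0], [30.0, -17.0]]
side 8 24 [[-23.0, -23.0], [29.0, -17.0]]
side 12 33 [[-22.0, -23.0], [30.0, -16.0]]
side 16 26 [[-22.0, -23.0], [30.0, -17.0]]
side 20 91 [[-24.0, -21.0], [32.0, 17.0]]
side 24 205 [[-23.0, -21.0], [30.0, 17.0]]
side 28 32 [[-23.0, -20.0], [27.0, 14.0]]
((4.326417922973633, -1.7058696746826172), (42.81848907470703, 58.45256423950195), 87.03577423095703) [25.45721352 27.15738541]
top 16 7 [[13.0, -14.0], [35.0, 16.0]]
top 20 32 [[8.0, -18.0], [35.0, 18.0]]
top 24 66 [[2.0, -16.0], [34.0, 18.0]]
top 28 15 [[5.0, -16.0], [33.0, 16.0]]
((16.347280502319336, -0.1947307586669922), (38.19736862182617, 36.833595275878906), 88.16205596923828) [25.4543781  27.43838525]
```

The blank is lying square, but about 4 mm up-slope of my seat estimate. I'll re-grip lightly and slide it down-slope toward the fence, watching the force.

```bash
python3 -m inch '[[0,0,0,0,0,0,56],[0,0,0,0,0,0,56],[0,0,0,0,0,0.1,56],[0,0,0,0,0,0.4,56],[0,0,0,0,0,0.8,56],[0,0,0,0,0,1.15,56],[0,0,0,0,0,1.35,56],[0,0,0,0,0,1.45,56],[0,0,0,0,0,1.48,50],[0,0,0,0,0,1.48,44]]' 25; python3 -m inch '[[0,0,0,0,0,0,38],[0,0,0,0,0,0,30],[0,0,0,0,0,0,30],[0,0,0,0,0,0,30],[0,0,0,0.02,0,0,30],[0,0,0,0.04,0,0,30],[0,0,0,0.06,0,0,30],[0,0,0,0.075,0,0,30],[0,0,0,0.075,0,0,30],[0,0,0,0.075,0,0,30]]';  python3 - <<'E'
from h import *
s=manip.read_state();B=np.stack([LX,LY,LN],1);print('seat-frame',((s['tool_pos']+3.7*LN-SEAT)@B).round(1),(s['wrist_force']@B).round(1),s['moment'])
E
```

```text
time_s: 19.65
tool_pos: [596.9, -179.8, 94.1]
tcp_rot: [[-0.883, 0.194, 0.427], [0.175, 0.981, -0.085], [-0.435, -0.001, -0.9]]
wrist_force: [-0.6, -0.1, 0.9]
width: 44.0
grasp_force: 0.0
time_s: 20.65
tool_pos: [594.6, -179.5, 93.2]
tcp_rot: [[-0.883, 0.194, 0.428], [0.174, 0.981, -0.086], [-0.436, -0.001, -0.9]]
wrist_force: [0.3, 0.3, 2.3]
width: 39.2
grasp_force: 28.6
seat-frame [-1.1  0.2 -5.7] [1.2 0.3 1.9] [0.02776458 0.15835433 0.03183043]
```

```bash
python3 -m inch '[[0,0,0,0.005,0,0,30],[0,0,0,0.01,0,0,30],[0,0,0,0.015,0,0,30],[0,0,0,0.02,0,0,30],[0,0,0,0.025,0,0,30],[0,0,0,0.03,0,0,30],[0,0,0,0.035,0,0,30],[0,0,0,0.04,0,0,30],[0,0,0,0.04,0,0,30],[0,0,0,0.04,0,0,30]]';  python3 - <<'E'
from h import *
s=manip.read_state();B=np.stack([LX,LY,LN],1);print('seat-frame',((s['tool_pos']+3.7*LN-SEAT)@B).round(1),(s['wrist_force']@B).round(1),s['moment'])
p,d=snap('side','s8');P=(cloud('side',d)-SEAT)@B;hsv=cv2.cvtColor(p,cv2.COLOR_RGB2HSV)
m=(d>0)&(abs(P[...,0])<50)&(abs(P[...,1])<45)&(P[...,2]>5)&(P[...,2]<40)&(hsv[...,0]>50)&(hsv[...,0]<90)&(hsv[...,1]>90)
print(np.percentile(P[m],[3,97],axis=0).round(1))
E
```

```text
time_s: 21.65
tool_pos: [592.7, -179.1, 92.1]
tcp_rot: [[-0.883, 0.194, 0.427], [0.175, 0.981, -0.085], [-0.435, -0.001, -0.9]]
wrist_force: [0.1, -0.5, 2.8]
width: 39.4
grasp_force: 28.8
seat-frame [-3.2  0.3 -5.9] [ 1.4 -0.5  2.5] [-0.08841244 -0.10268785  0.02234817]
[[-29.1 -22.1   7.7]
 [ 26.9  15.4  28.6]]
```

```bash
python3 -m inch '[[0,0,0,0.005,0,0,30],[0,0,0,0.01,0,0,30],[0,0,0,0.015,0,0,30],[0,0,0,0.02,0,0,30],[0,0,0,0.025,0,0,30],[0,0,0,0.03,0,0,30],[0,0,0,0.035,0,0,30],[0,0,0,0.04,0,0,30],[0,0,0,0.045,0,0,30],[0,0,0,0.045,0,0,30]]';  python3 - <<'E'
from h import *
s=manip.read_state();B=np.stack([LX,LY,LN],1);print('seat-frame',((s['tool_pos']+3.7*LN-SEAT)@B).round(1),(s['wrist_force']@B).round(1),s['moment'])
E
```

```text
time_s: 22.7
tool_pos: [591.1, -178.6, 91.2]
tcp_rot: [[-0.883, 0.194, 0.427], [0.175, 0.981, -0.085], [-0.435, -0.001, -0.9]]
wrist_force: [0.3, -0.6, 3.3]
width: 39.5
grasp_force: 28.8
seat-frame [-5.1  0.4 -5.9] [ 1.8 -0.6  2.8] [-0.02891309 -0.03744274 -0.05797463]
```

```bash
python3 -m inch '[[0,0,0,0,0,0,36],[0,0,0,0,0,0,39],[0,0,0,0,0,0,42],[0,0,0,0,0,0,47],[0,0,0,0,0,0,52],[0,0,0,0,0,0,56],[0,0,0,0,0,-0.1,56],[0,0,0,0,0,-0.4,56],[0,0,0,0,0,-1,56],[0,0,0,0,0,-1.6,56]]'; python3 -m inch '[[0,0,0,0,0,-0.8,40],[0,0,0,0,0,-1.5,0],[0,0,0,0,0,-1.5,0],[0,0,0,0,0,-1.5,0],[0,0,0,0,0,-1.5,0],[0,0,0,0,0,-1.5,0],[0,0,0,0,0,-1.5,0],[0,0,0,0,0,-1.5,0],[0,0,0,0,0,-1.5,0],[0,0,0,0,0,-1.5,0]]'
python3 - <<'E'
from h import *
s=manip.read_state();B=np.stack([LX,LY,LN],1);print('seat-frame',((s['tool_pos']+3.7*LN-SEAT)@B).round(1))
for cam in('side','top'):
    p,d=snap(cam,cam+'9');P=(cloud(cam,d)-SEAT)@B;hsv=cv2.cvtColor(p,cv2.COLOR_RGB2HSV)
    m=(d>0)&(abs(P[...,0])<50)&(abs(P[...,1])<45)&(P[...,2]>20)&(P[...,2]<40)&(hsv[...,0]>50)&(hsv[...,0]<90)&(hsv[...,1]>90)
    print(cam,m.sum(),cv2.minAreaRect(np.float32(P[m][:,:2])),np.percentile(P[m],[3,50,97],axis=0).round(1))
    # profile along x at |y|<12: brightness & height
    for xx in range(-48,50,4):
        k=(d>0)&(abs(P[...,0]-xx)<2)&(abs(P[...,1])<14)&(abs(P[...,2]-10)<30)
        if k.sum()>2: print(xx,int(k.sum()),np.median(P[k][:,2]).round(1),np.median(p[k],0).astype(int),end=' | ')
    print()
E
```

```text
time_s: 23.7
tool_pos: [563.0, -172.9, 149.8]
tcp_rot: [[-0.884, 0.194, 0.426], [0.175, 0.981, -0.085], [-0.435, -0.001, -0.901]]
wrist_force: [-0.4, -0.3, 0.2]
width: 56.0
grasp_force: 0.0
time_s: 24.7
tool_pos: [538.2, -168.1, 202.7]
tcp_rot: [[-0.883, 0.194, 0.427], [0.175, 0.981, -0.085], [-0.435, -0.001, -0.9]]
wrist_force: [0.7, 0.2, -0.7]
width: 0.0
grasp_force: 0.0
seat-frame [ -4.7   0.4 117.9]
side 337 ((-3.2544078826904297, -1.8034496307373047), (58.37135314941406, 45.56996154785156), 0.06065383926033974) [[-30.8 -21.7  20.9]
 [ -7.9  -3.9  25.1]
 [ 24.4  17.5  29.3]]
-48 8 -7.2 [91 88 90] | -44 19 2.7 [109 104 108] | -40 14 -4.9 [110 107 109] | -36 20 -2.0 [108 105 106] | -32 29 22.4 [73 92 85] | -28 19 25.3 [ 21 111  66] | -24 18 26.5 [ 20 113  67] | -20 16 24.7 [ 20 113  67] | -16 18 24.8 [ 20 113  68] | -12 18 25.1 [ 20 113  67] | -8 18 25.6 [ 20 113  67] | -4 19 26.2 [ 21 114  68] | 0 20 24.5 [ 22 114  68] | 4 16 25.6 [ 70 133  92] | 8 21 24.5 [118 163 126] | 12 15 25.3 [116 162 125] | 16 17 25.7 [ 64 131  89] | 20 20 25.6 [ 21 114  69] | 24 17 25.0 [ 34 113  71] | 28 3 0.2 [62 85 70] | 32 18 -5.6 [103 107 103] | 36 20 -5.4 [117 116 113] | 40 14 -6.8 [119 112 110] | 44 16 -12.4 [125  84  64] | 48 17 -11.5 [129  67   7] | 
top 188 ((3.8358688354492188, -0.4810791015625), (48.47263717651367, 38.47368621826172), 1.3803068399429321) [[-17.  -17.9  20.6]
 [  1.8   1.   24.9]
 [ 27.2  18.1  29.9]]
-20 4 23.6 [ 34 115  67] | -16 7 25.6 [ 35 136  78] | -12 15 23.6 [ 35 137  78] | -8 17 25.6 [ 35 137  79] | -4 14 25.0 [ 35 137  78] | 0 18 24.8 [ 35 136  78] | 4 15 25.2 [ 45 141  82] | 8 17 25.0 [149 209 148] | 12 16 26.3 [156 214 153] | 16 17 24.2 [ 98 172 114] | 20 16 25.3 [ 34 137  78] | 24 18 24.8 [ 36 140  79] | 28 35 11.2 [ 32 113  74] | 32 19 -5.9 [145 139 131] | 36 14 -7.5 [159 153 144] | 40 16 -6.7 [159 154 145] | 44 22 -11.3 [159 103  83] | 48 15 -12.3 [171  82  13] |
```

The blank is now about 2.5 mm below the seat centre, square, near the fence and clear of the catch. Now press with closed fingers on the jade.

```bash
python3 -m inch '[[0,0,0,-0.06,0,0.3,0],[0,0,0,-0.06,0,0.8,0],[0,0,0,-0.06,0,1.4,0],[0,0,0,-0.06,0,1.9,0],[0,0,0,-0.06,0,2.2,0],[0,0,0,-0.06,0,2.4,0],[0,0,0,-0.06,0,2.5,0],[0,0,0,-0.06,0,2.56,0],[0,0,0,-0.06,0,2.62,0],[0,0,0,-0.06,0,2.68,0]]' 40; python3 -m inch '[[0,0,0,0,0,0.04,0],[0,0,0,0,0,0.08,0],[0,0,0,0,0,0.12,0],[0,0,0,0,0,0.16,0],[0,0,0,0,0,0.2,0],[0,0,0,0,0,0.24,0],[0,0,0,0,0,0.27,0],[0,0,0,0,0,0.3,0],[0,0,0,0,0,0.3,0],[0,0,0,0,0,0.3,0]]'
python3 - <<'E'
from h import *
s=manip.read_state();B=np.stack([LX,LY,LN],1);print('seat-frame',((s['tool_pos']+3.7*LN-SEAT)@B).round(1),(s['wrist_force']@B).round(1),s['moment'])
E
```

```text
time_s: 25.8
tool_pos: [585.9, -177.6, 107.8]
tcp_rot: [[-0.883, 0.194, 0.427], [0.175, 0.981, -0.085], [-0.435, -0.001, -0.9]]
wrist_force: [-3.1, 0.8, 3.1]
width: -0.1
grasp_force: 2.3
time_s: 26.8
tool_pos: [591.1, -178.7, 97.1]
tcp_rot: [[-0.883, 0.194, 0.427], [0.175, 0.981, -0.085], [-0.436, -0.001, -0.9]]
wrist_force: [-8.2, 2.1, 8.7]
width: -0.2
grasp_force: 6.1
seat-frame [-2.5  0.3 -0.7] [-3.8  0.5 11.6] [0.30830367 1.08746461 0.06411337]
```

```bash
python3 -m inch '[[0,0,0,0,0,0.02,0],[0,0,0,0,0,0.04,0],[0,0,0,0,0,0.06,0],[0,0,0,0,0,0.08,0],[0,0,0,0,0,0.1,0],[0,0,0,0,0,0.1,0],[0,0,0,0,0,0.1,0],[0,0,0,0,0,0.1,0],[0,0,0,0,0,0.1,0],[0,0,0,0,0,0.1,0]]'
python3 - <<'E'
from h import *
s=manip.read_state();B=np.stack([LX,LY,LN],1);print('seat-frame',((s['tool_pos']+3.7*LN-SEAT)@B).round(1),(s['wrist_force']@B).round(1),s['moment'])
p,d=snap('side','s10');P=(cloud('side',d)-SEAT)@B;hsv=cv2.cvtColor(p,cv2.COLOR_RGB2HSV)
m=(d>0)&(abs(P[...,0])<50)&(abs(P[...,1])<45)&(P[...,2]>-10)&(P[...,2]<40)&(hsv[...,0]>50)&(hsv[...,0]<90)&(hsv[...,1]>120)&(hsv[...,2]>80)
print(m.sum(),np.percentile(P[m],[3,50,97],axis=0).round(1))
for a,b in(('s10',0),('side0',1)):
    z=np.load(f'pics/{a}.npz');h=cv2.cvtColor(z['p'],cv2.COLOR_RGB2HSV);P=(cloud('side',z['d'])-SEAT)@B
    o=(h[...,0]>8)&(h[...,0]<18)&(h[...,1]>200)&(z['d']>0)&(abs(P[...,1])<40)&(P[...,0]>20)&(P[...,0]<90)&(P[...,2]>-30);print(a,o.sum(),np.percentile(P[o],[3,50,97],axis=0).round(1))
E
```

```text
time_s: 27.8
tool_pos: [591.8, -179.0, 96.4]
tcp_rot: [[-0.883, 0.195, 0.428], [0.175, 0.981, -0.087], [-0.437, -0.002, -0.9]]
wrist_force: [-34.3, 9.4, 47.3]
width: 0.0
grasp_force: 28.6
seat-frame [-2.2  0.2 -1.6] [-11.1   2.6  58. ] [0.93956815 2.72842822 0.20561582]
111 [[-19.1 -21.9   1.3]
 [ 16.5 -13.2   7.2]
 [ 24.5  14.6  11.2]]
s10 151 [[ 37.6 -15.8 -16.9]
 [ 50.2  -3.  -11.4]
 [ 62.7  16.2   0.3]]
side0 139 [[ 47.5 -16.5 -16.8]
 [ 58.6  -3.2 -11.3]
 [ 69.9  15.3   0.5]]
```

The platform is on its stop and the orange catch has come out (nose from 47 to about 38–39 mm). I'll ease the force, hold briefly, then let go.

```bash
python3 -m inch '[[0,0,0,0,0,-0.04,0],[0,0,0,0,0,-0.08,0],[0,0,0,0,0,-0.09,0],[0,0,0,0,0,-0.09,0],[0,0,0,0,0,-0.09,0],[0,0,0,0,0,-0.09,0],[0,0,0,0,0,-0.09,0],[0,0,0,0,0,-0.09,0],[0,0,0,0,0,-0.09,0],[0,0,0,0,0,-0.09,0]]';python3 -m inch '[[0,0,0,0,0,-0.02,0],[0,0,0,0,0,-0.04,0],[0,0,0,0,0,-0.07,0],[0,0,0,0,0,-0.1,0],[0,0,0,0,0,-0.14,0],[0,0,0,0,0,-0.2,0],[0,0,0,0,0,-0.4,0],[0,0,0,0,0,-0.9,0],[0,0,0,0,0,-1.6,0],[0,0,0,0,0,-2.4,0]]';python3 -m inch '[[0,0,0,0,0,-0.9,0],[0,0,0,0,0,-1.6,0],[0,0,0,0,0,-1.6,0],[0,0,0,0,0,-1.6,0],[0,0,0,0,0,-1.6,0],[0,0,0,0,0,-1.6,0],[0,0,0,0,0,-1.6,0],[0,0,0,0,0,-1.6,0],[0,0,0,0,0,-1.6,0],[0,0,0,0,0,-1.6,0]]'
python3 - <<'E'
from h import *
B=np.stack([LX,LY,LN],1)
for cam in('side','top'):
    p,d=snap(cam,cam+'11');P=(cloud(cam,d)-SEAT)@B;h=cv2.cvtColor(p,cv2.COLOR_RGB2HSV);H,S,V=[h[...,i].astype(int) for i in range(3)]
    m=(d>0)&(abs(P[...,0])<50)&(abs(P[...,1])<45)&(P[...,2]>0)&(P[...,2]<40)&(H>50)&(H<90)&(S>110)&(V>80)
    m&=P[...,2]>np.percentile(P[m][:,2],30);print(cam,cv2.minAreaRect(np.float32(P[m][:,:2])),np.percentile(P[m],[3,50,97],axis=0).round(1).tolist())
    o=(H>8)&(H<18)&(S>200)&(d>0)&(abs(P[...,1])<40)&(P[...,0]>20)&(P[...,0]<90)&(P[...,2]>-30);print(o.sum(),np.percentile(P[o],[3,50,97],axis=0).round(1).tolist())
    r=((H<8)|(H>172))&(S>120)&(V<150)&(d>0);W=cloud(cam,d);r&=(abs(W[...,0]-745)<60)&(abs(W[...,1]-216)<40)&(W[...,2]>60);print('ball',r.sum(),(((W[r]-FO)@np.stack([FX,FY,[0,0,1]],1)).mean(0).round(0) if r.any() else ''))
E
```

```text
time_s: 28.85
tool_pos: [591.2, -178.8, 97.0]
tcp_rot: [[-0.883, 0.194, 0.427], [0.175, 0.981, -0.086], [-0.436, -0.001, -0.9]]
wrist_force: [-9.2, 1.8, 13.2]
width: -0.1
grasp_force: 8.3
time_s: 29.85
tool_pos: [549.7, -170.3, 183.3]
tcp_rot: [[-0.884, 0.194, 0.426], [0.175, 0.981, -0.085], [-0.434, -0.001, -0.901]]
wrist_force: [0.0, -0.8, 0.4]
width: -0.3
grasp_force: 0.0
time_s: 30.85
tool_pos: [523.1, -165.1, 240.1]
tcp_rot: [[-0.883, 0.194, 0.427], [0.175, 0.981, -0.085], [-0.435, -0.001, -0.9]]
wrist_force: [0.2, -0.5, 0.5]
width: -0.1
grasp_force: 0.0
side ((-3.020261764526367, -2.5174179077148438), (41.0882682800293, 56.92753601074219), 89.76142883300781) [[-29.5, -20.7, 10.9], [-8.4, -3.7, 13.0], [23.8, 16.9, 16.3]]
151 [[38.1, -16.1, -16.7], [50.0, -2.8, -11.3], [62.5, 16.1, 0.2]]
ball 0 
top ((-0.0082244873046875, -0.4561119079589844), (37.961639404296875, 58.10636901855469), 89.26799774169922) [[-27.0, -18.0, 10.8], [-3.6, 1.6, 13.3], [26.9, 17.7, 17.7]]
127 [[39.3, -14.1, -17.3], [53.0, 1.2, -11.1], [65.2, 15.4, -0.1]]
ball 78 [143.   1. 122.]
```

The blank is held about 20 mm down, with the catch out about 8.6 mm and the clamp at its open stop. The robot is clear of everything, so I'm handing in.

```bash
python3 -c "
from bench import manip
print(manip.job_done())"
```

```text
the job is handed in; nothing more can be done
None
```

The job is handed in at about 31 s of the 61 s limit: clamp flipped open to its stop, and the jade blank flat on the lift platform near the lower fence, pressed down and held by the catch. The first clamp push missed because the fingertips sit about 36 mm further back than stated. The press peaked at 58 N through the fingertips, and I didn't re-check the other bench items at the end.

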